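# Sort the sealed nail tins by weight

## Task

Two tall sealed tins of box nails stand on the black cutting board; either, both or neither may still be full, and only their weight tells. Lift each one and feel whether it is heavy or light: stand a full tin in the rectangular wooden tray and an empty one in the round metal pan. Set them down upright without dropping them; if both are alike, both go side by side in the same one.

Things in the scene. Friction and masses are not known exactly. Their poses are not given: they have to be found in the camera images.
- tin_a_centre (a point): First tin: upright, closed, straight-sided plain metal tin, 64 mm diameter, 90 mm tall, pale paper band round its lower half. Point: its centre, 45 mm above its underside; z: its upright axis. It stands on the black board (10 mm thick). Full (a coil of nails inside) it weighs 0.30 to 0.45 kg, empty (a bare cardboard core) 0.08 kg; the outside does not show which.
- tin_b_centre (a point): Second tin, alike: upright, closed, straight-sided plain metal tin, 64 mm diameter, 90 mm tall, pale paper band round its lower half. Point: its centre, 45 mm above its underside; z: its upright axis. Also on the black board; weights as for the first, each full or empty by itself. The flat wide tin on the board (82 mm wide, 30 mm tall) is not one of the two.
- wood_tray_floor (a point): Fixed pale-wood rectangular tray, for full tins: 220 x 150 mm outside, walls 8 mm thick, rim 24 mm above the table. Point: centre of its inner floor, 8 mm above the table; x along its long side, y along the short. Left or right of the board, turned up to 15 degrees. Two tins fit at 45 mm either side of the point along x.
- round_pan_floor (a point): Fixed round shallow steel pan, for empty tins: 220 mm outside diameter, wall 5 mm thick, rim 20 mm above the table. Point: centre of its inner floor, 8 mm above the table. On the other side of the board from the wooden tray. Two tins fit at 45 mm either side of the point.
Not all that is in view belongs to the job. There is more than one size of the part that bears round_pan_floor; the job needs the smaller.

How it is judged:
By the outcome, as a careful person would: the job done as asked, in the order asked, and still so for the second after the job is handed in, with the robot touching nothing.
It also fails if it takes over 64 s, if anything falls off the work surface, if the arm or the gripper's body presses on something with over 40 N, if the wrist force passes 120 N, or if a joint passes its speed limit or range.

## Robot

A 7-joint arm with a two-finger parallel gripper is mounted at the origin on the work surface. World frame = base frame: x ahead of the robot, y to its left, z up, the work surface at z = 0. Lengths are in m, angles in rad, forces in N, time in s.
With the tool pointing down it reaches from about 0.4 to 0.875 m from the base axis. Payload 19.3 kg.
Tool frame: the origin (TCP) lies on the centre line of the jaws, within the pads' length; the fingertips stand 11 mm ahead of it and the grasp point (between the pads) lies 8 mm behind it; y points along the fingers, x is the direction in which the jaws open and shut, and the axes are right-handed (so a half turn about y gives the same grasp; the last joint's range is limited). The gripper opens to 85 mm and grips with 20 to 120 N. Pads are 22 mm wide; open, the fingers measure 114 mm over their backs; the gripper's body (76 mm by 85 mm) begins 54 mm behind the grasp point. The pads swing forward as they close: fully open they stand 13 mm farther back than shut.
Start: joints at [-1.398, 0.521, -0.036, 1.599, 0.021, 1.021, -0.113], TCP at [0.15, 0.607, 0.242] pointing down, gripper open.
Joint ranges: [-2.91, 2.91], [-0.3, 2.13], [-1.5, 1.42], [0.17, 2.43], [-1.26, 4.41], [0.16, 1.93], [-2.52, 2.52]. Speed limits (rad/s): [1.89, 1.89, 2.39, 2.39, 3.01, 3.01, 3.01].

## Interface

Orientations are given as [roll, pitch, yaw] about the fixed x, y, z axes, in that order (R = Rz(yaw) Ry(pitch) Rx(roll)).
In Python, from workcell import monitor, cams, bot gives the robot as it stands.
- The arm moves only by the tool send_rows, never from a script. Its argument "series" is text: rows parted by semicolons, each of 7 numbers parted by spaces: the turn, a rotation vector about the tool's x, y, z in rad, then the shift along the tool's x, y, z in mm, then the opening, from 0 (shut) to 1 (fully open). In form: ax ay az tx ty tz claw; .... A call has 1 to 20 rows; each row is the pose to reach, as a shift and turn from the pose commanded when the call began, along the tool's axes at that moment; what a row does not reach only later rows make up. A row lasts 1/12 s, in which the tool goes at most 41.7 mm and 7.16 degrees, less where a joint would pass 70% of its speed; a pose out of reach is approached as far as the arm can. A call with a gripper value outside its range is refused whole. The fingers move at their own pace and stop on an object; "force" is the grip in N (left out, the last holds). Time passes only in rows, so rows that repeat a pose let the fingers close. It gives the time, the measured TCP pose, the force and the opening at its end, in the units of the state.
- monitor.observe(): the state, without advancing time (a new reading comes with each control period).
- cams.grab_frame(name): name is "scene" or "top"; returns the picture (420x560x3 uint8, red, green, blue); there is no depth.
- cams.get_calibration(name): a dict with "mtx" (3x3 intrinsics, pixels), "k1" (the pictures are not rectified: a ray, as slopes to the right and down, at radius r is drawn at 1 + k1 r^2 times it, then the intrinsics apply), "origin" and "attitude" of the camera in the world. Camera axes: x right, y down, z forward; pixel columns grow to the right and rows downward; lengths in m; the calibration is good to about 2 mm. A picture is of the moment at which its call begins. get_calibration takes no time and is no camera call.
- bot.job_done(): hands the job in, once; it reports no verdict.
The state is a dict: "clock": time; "qpos": joint angles; "qd": joint speeds; "joint_efforts": joint torques, N m; "position": TCP position; "tool_rot": TCP orientation; "force": force on the tool from outside, world axes, zero at the start; "moment": the same for the moment, N m; "grip_width": finger opening in m.
Only numpy, scipy, OpenCV 4.12 (cv2) and the standard library are available. Lean on these libraries where they do the work, as an engineer would, in place of code of your own. Each camera call takes 0.05 s, during which the arm holds its last target.

## Working session

There is one attempt and no reset: what is moved stays moved. The work goes in short steps, Python scripts to look and compute and a tool call to move; the robot and the scene stay as the last step left them, time stands still between calls to the robot, and variables do not carry over. Pictures are saved under pics/ and viewed, and the job is handed in when it is done.

Besides the shell and the picture viewer there is one more tool, called after "Call:" as a command line: name --argument value ..., lists and objects as JSON in quotes. send_rows: Moves the arm, as the interface text tells. Its arguments: {"type":"object","properties":{"series":{"type":"string"},"force":{"type":"number"}},"required":["series"]}

```bash
mkdir -p pics; ls; python3 - <<'E'
from workcell import monitor,cams,bot
import cv2
print(monitor.observe())
for n in("scene","top"):
    c=cams.get_calibration(n);print(n,c)
    cv2.imwrite(f"pics/{n}0.png",cams.grab_frame(n)[:,:,::-1])
E
```

```text
pics
{'clock': 0.0, 'qpos': array([-1.39820056,  0.52199381, -0.03632828,  1.60000148,  0.02117825,
        1.02107368, -0.11280322]), 'qd': array([ 7.39435356e-04, -1.63989019e-03, -1.66377187e-03, -1.26522029e-04,
       -9.94430921e-05, -1.85175062e-03,  1.47662299e-03]), 'joint_efforts': array([ 8.96564393e-05, -9.27134585e+01,  1.97983235e+00, -3.69929874e+01,
        1.77437591e-02,  8.39708315e-03, -6.86409317e-05]), 'position': array([0.15021288, 0.60635531, 0.24174063]), 'tool_rot': array([-1.57085444e+00,  1.09073827e-03,  1.32797660e+00]), 'force': array([-0.03482676, -0.46233602, -0.47833695]), 'moment': array([ 0.00715549, -0.01094504, -0.03122163]), 'grip_width': 0.08515874214015075}
scene {'mtx': array([[421.77522448,   0.        , 281.50484837],
       [  0.        , 421.77522448, 205.19049612],
       [  0.        ,   0.        ,   1.        ]]), 'k1': -0.11020449494309949, 'origin': array([0.94045366, 0.00722645, 0.84596479]), 'attitude': array([-2.54395524e+00, -1.55692158e-03,  1.60410546e+00])}
top {'mtx': array([[493.16015078,   0.        , 274.20921557],
       [  0.        , 493.16015078, 209.5930789 ],
       [  0.        ,   0.        ,   1.        ]]), 'k1': -0.15129868666624682, 'origin': array([ 0.26818392, -0.00872517,  1.09012772]), 'attitude': array([-3.00981211, -0.01367229, -1.5533119 ])}
```

View pics/scene0.png

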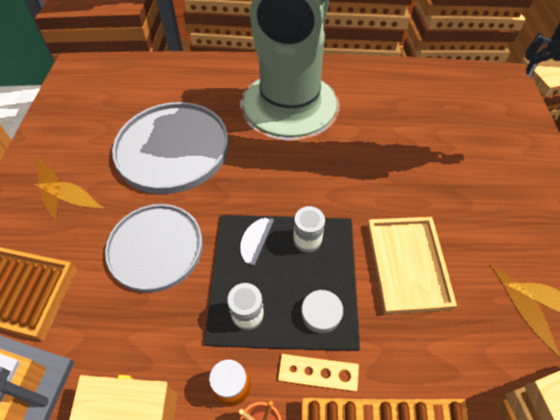

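View pics/top0.png

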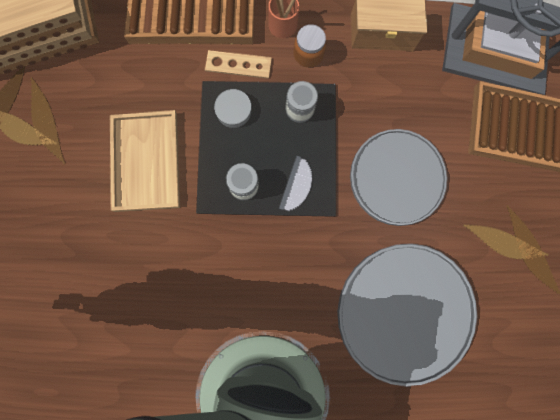

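```bash
cat > h.py <<'E'
import numpy as np,cv2
from scipy.spatial.transform import Rotation as Ro
from workcell import monitor,cams,bot
def ray(n,uv):
    c=cams.get_calibration(n)
    p=cv2.undistortPoints(np.float64(uv).reshape(-1,1,2),c["mtx"],np.array([c["k1"],0,0,0.])).reshape(-1,2)
    return c["origin"],np.c_[p,np.ones(len(p))]@Ro.from_euler("xyz",c["attitude"]).as_matrix().T
def onz(n,uv,z):
    o,d=ray(n,uv);return (o+d*((z-o[2])/d[:,2])[:,None])
def proj(n,P):
    c=cams.get_calibration(n);R=Ro.from_euler("xyz",c["attitude"]).as_matrix()
    q=(np.float64(P).reshape(-1,3)-c["origin"])@R
    return cv2.projectPoints(q,np.zeros(3),np.zeros(3),c["mtx"],np.array([c["k1"],0,0,0.]))[0].reshape(-1,2)
E
python3 - <<'E'
from h import *
im=cv2.imread("pics/top0.png");sc=cv2.imread("pics/scene0.png")
a=cv2.resize(im[70:230,90:460],None,fx=2.1,fy=2.1,interpolation=cv2.INTER_CUBIC)
cv2.imwrite("pics/c1.png",a)
a=cv2.resize(sc[190:355,200:365],None,fx=3.5,fy=3.5,interpolation=cv2.INTER_CUBIC);cv2.imwrite("pics/c2.png",a)
def show(img,n):
    hsv=cv2.cvtColor(img,cv2.COLOR_BGR2HSV)
    m=((hsv[...,1]<55)&(hsv[...,2]>70)).astype(np.uint8)*255
    m=cv2.morphologyEx(m,cv2.MORPH_OPEN,np.ones((3,3)))
    for c in cv2.findContours(m,cv2.RETR_EXTERNAL,cv2.CHAIN_APPROX_NONE)[0]:
        if cv2.contourArea(c)<300: continue
        e=cv2.fitEllipse(cv2.convexHull(c));print(n,"grey",np.round(e[0],1),np.round(e[1],1),cv2.contourArea(c),onz(n,[e[0]],.02)[0].round(4))
    m=((hsv[...,0]>12)&(hsv[...,0]<32)&(hsv[...,1]>60)&(hsv[...,2]>150)).astype(np.uint8)*255
    m=cv2.morphologyEx(m,cv2.MORPH_CLOSE,np.ones((7,7)))
    for c in cv2.findContours(m,cv2.RETR_EXTERNAL,cv2.CHAIN_APPROX_NONE)[0]:
        if cv2.contourArea(c)<1500: continue
        b=cv2.boxPoints(cv2.minAreaRect(c));P=onz(n,b,.024);print(n,"wood",b.round(0).tolist(),P[:,:2].round(3).tolist(),P.mean(0).round(4))
show(im,"top");show(sc,"scene")
E
```

```text
top grey [264.1 385. ] [100.3 137. ] 8799.0 [ 0.0329 -0.0058  0.02  ]
top grey [407.3 314.4] [138.5 142.7] 15331.5 [ 0.1859 -0.3146  0.02  ]
top grey [242.  180.9] [32.8 38. ] 926.0 [0.4727 0.0513 0.02  ]
top grey [294.1 184.3] [32.5 56. ] 1065.5 [ 0.4674 -0.0638  0.02  ]
top grey [398.3 177.1] [95.3 98.4] 7248.0 [ 0.489  -0.2975  0.02  ]
top grey [232.4 107.5] [37.4 39.3] 1110.0 [0.6418 0.0778 0.02  ]
top grey [300.6 100.8] [32.8 42.8] 1037.5 [ 0.6611 -0.0767  0.02  ]
top grey [310.7  38.1] [28.8 29.2] 629.0 [ 0.8178 -0.0993  0.02  ]
top grey [500.7  33. ] [128.  140.1] 5441.5 [ 0.8599 -0.5713  0.02  ]
top wood [[107.0, 112.0], [175.0, 110.0], [178.0, 208.0], [110.0, 210.0]] [[0.627, 0.365], [0.633, 0.208], [0.409, 0.19], [0.402, 0.341]] [0.5178 0.2763 0.024 ]
top wood [[357.0, 0.0], [426.0, 0.0], [426.0, 34.0], [357.0, 34.0]] [[0.922, -0.211], [0.933, -0.382], [0.84, -0.376], [0.831, -0.209]] [ 0.8813 -0.2945  0.024 ]
top wood [[-0.0, 0.0], [74.0, 0.0], [74.0, 36.0], [0.0, 36.0]] [[0.931, 0.682], [0.918, 0.479], [0.82, 0.466], [0.829, 0.663]] [0.8744 0.5725 0.024 ]
scene grey [227.
[... 974 characters left out ...]
, [0.88, 0.334]] [0.803  0.1725 0.024 ]
scene wood [[488.0, 265.0], [526.0, 240.0], [590.0, 335.0], [552.0, 361.0]] [[0.526, 0.452], [0.459, 0.562], [0.689, 0.646], [0.738, 0.542]] [0.603  0.5506 0.024 ]
scene wood [[-17.0, 328.0], [0.0, 247.0], [78.0, 263.0], [61.0, 344.0]] [[0.713, -0.626], [0.52, -0.662], [0.551, -0.457], [0.732, -0.441]] [ 0.6291 -0.5461  0.024 ]
scene wood [[368.0, 219.0], [438.0, 206.0], [457.0, 306.0], [386.0, 319.0]] [[0.414, 0.19], [0.371, 0.364], [0.621, 0.362], [0.652, 0.211]] [0.5143 0.2818 0.024 ]
scene wood [[11.0, 191.0], [36.0, 156.0], [106.0, 204.0], [81.0, 240.0]] [[0.363, -0.697], [0.243, -0.673], [0.393, -0.433], [0.493, -0.466]] [ 0.3731 -0.5674  0.024 ]
```

View pics/c1.png

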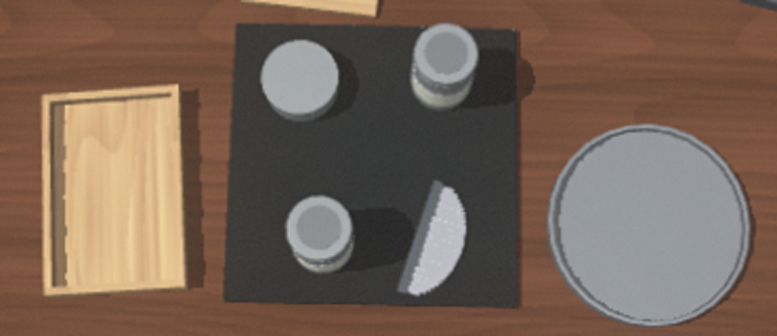

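View pics/c2.png

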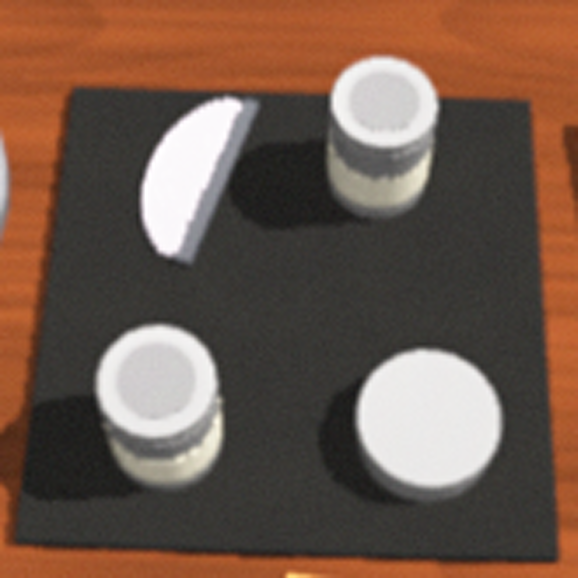

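Candidates (top picture):
- **Tins:** the tall banded tins are at (242,178) and (302,96). The flat wide tin at (232,107) and the amber jar at (311,38) are not the ones.
- **Pans:** small at (398,177), about 0.21 m across, and large at (407,314), about 0.30 m. The small one is the target.
- **Tray:** pale wood at (143,160).

The crop confirms the bands and sizes.

```bash
python3 - <<'E'
from h import *
def tri(a,b):
    o1,d1=ray("top",[a]);o2,d2=ray("scene",[b]);d1=d1[0];d2=d2[0]
    s=np.linalg.lstsq(np.c_[d1,-d2],o2-o1,rcond=None)[0];p=o1+s[0]*d1;q=o2+s[1]*d2
    return ((p+q)/2).round(4),np.linalg.norm(p-q).round(4)
T={"A":((241.9,178.1),(309.7,220.3)),"B":((301.9,96.2),(244.9,299.1)),"wide":((232.4,106.5),(322.1,308.5))}
for k,(a,b) in T.items(): print(k,tri(a,b),onz("top",[a],.1).round(4),onz("scene",[b],.1).round(4))
# discs: project circles for comparison & overlay
top=cv2.imread("pics/top0.png");sc=cv2.imread("pics/scene0.png")
t=np.linspace(0,2*np.pi,60)
def ov(n,im,c,z,r):
    P=np.c_[c[0]+r*np.cos(t),c[1]+r*np.sin(t),0*t+z]
    cv2.polylines(im,[np.int32(proj(n,P)*16)],True,(0,0,255),1,cv2.LINE_AA,4)
for n,im in(("top",top),("scene",sc)):
    for k,(a,b) in T.items():
        if k!="wide": ov(n,im,(onz("top",[a],.1)[0]+onz("scene",[b],.1)[0])/2,.1,.032)
    ov(n,im,(.495,-.295),.02,.11);ov(n,im,(.495,-.295),.008,.105)
    c=np.array([.516,.278]);u=np.array([np.cos(.09),np.sin(.09)]);v=np.array([-u[1],u[0]])
    P=[np.r_[c+sx*.11*u+sy*.075*v,.024] for sx,sy in((1,1),(1,-1),(-1,-1),(-1,1))]
    cv2.polylines(im,[np.int32(proj(n,P)*16)],True,(0,0,255),1,cv2.LINE_AA,4)
cv2.imwrite("pics/o1.png",np.vstack([cv2.resize(top[75:235,95:465],None,fx=2.,fy=2.)[:300,:740],cv2.resize(sc[185:335,95:465],None,fx=2.,fy=2.)]))
E
```

```text
A (array([0.4647, 0.0498, 0.093 ]), np.float64(0.0045)) [[0.4633 0.0472 0.1   ]] [[0.4691 0.0516 0.1   ]]
B (array([ 0.6446, -0.0726,  0.0928]), np.float64(0.0041)) [[ 0.642  -0.0742  0.1   ]] [[ 0.6474 -0.0698  0.1   ]]
wide (array([0.6378, 0.0781, 0.0382]), np.float64(0.003)) [[0.6161 0.0715 0.1   ]] [[0.661  0.0741 0.1   ]]
```

View pics/o1.png

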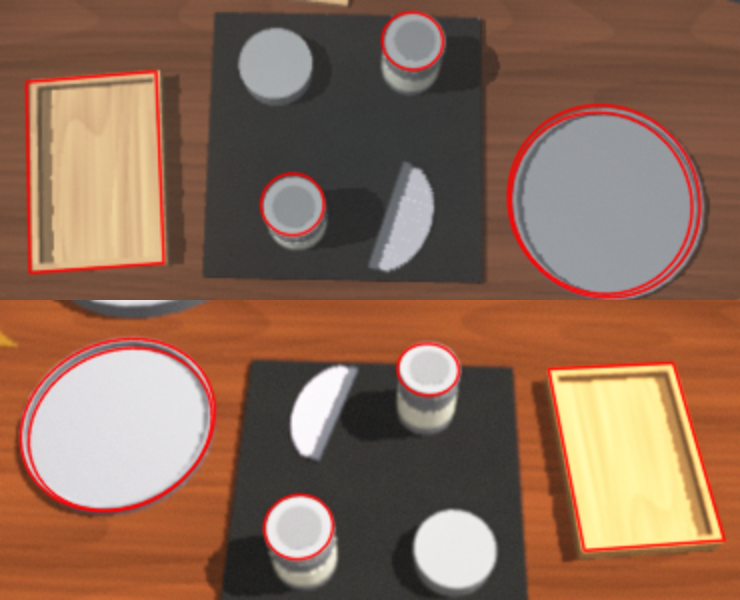

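Tin A is at (0.466, 0.050), tin B at (0.645, -0.072), the pan centre at (0.494, -0.297) and the tray centre at (0.516, 0.278), turned about 5°. The overlays agree to within about 3 mm. The tool yaw can stay as it is throughout.

```bash
cat >> h.py <<'E'
def go(p,yaw=1.328):
    s=monitor.observe();R=Ro.from_euler("xyz",s["tool_rot"])
    G=Ro.from_euler("xyz",[-np.pi/2,0,yaw])
    print("clk",round(s["clock"],2),"pos",s["position"].round(4),"rot",s["tool_rot"].round(3),"F",s["force"].round(2),"w",s["grip_width"].round(4))
    print("mm",(R.inv().apply(np.array(p)-s["position"])*1000).round(1),"turn",(R.inv()*G).as_rotvec().round(3))
E
python3 -c "
from h import *
go([.466,.0495,.16])"
```

```text
Traceback (most recent call last):
  File "h.py", line 17, in go
    print("clk",round(s["clock"],2),"pos",s["position"].round(4),"rot",s["tool_rot"].round(3),"F",s["force"].round(2),"w",s["grip_width"].round(4))
                                                                                                                          ^^^^^^^^^^^^^^^^^^^^^
AttributeError: 'float' object has no attribute 'round'
```

```bash
sed -i 's/s\["grip_width"\].round(4)/round(s["grip_width"],4)/' h.py
python3 -c "
from h import *
go([.466,.0495,.16])"
```

```text
clk 0.1 pos [0.1502 0.6064 0.2418] rot [-1.571e+00  1.000e-03  1.328e+00] F [0.41 0.33 0.04] w 0.0853
mm [-464.6   82.3 -440.4] turn [ 0.    -0.    -0.001]
```

Call:
send_rows --series "0 0 0 -29 5 -28 1; 0 0 0 -58 10 -55 1; 0 0 0 -87 15 -83 1; 0 0 0 -116 20 -110 1; 0 0 0 -145 25 -138 1; 0 0 0 -174 30 -165 1; 0 0 0 -203 35 -193 1; 0 0 0 -232 40 -220 1; 0 0 0 -261 45 -248 1; 0 0 0 -290 50 -275 1; 0 0 0 -319 55 -303 1; 0 0 0 -348 60 -330 1; 0 0 0 -377 65 -358 1; 0 0 0 -406 70 -385 1; 0 0 0 -435 76 -413 1; 0 0 0 -455 80 -432 1; 0 0 0 -465 82 -440 1; 0 0 0 -465 82 -440 1; 0 0 0 -465 82 -440 1; 0 0 0 -465 82 -440 1" --force 40

```text
clock: 1.77
position: [0.4652, 0.0503, 0.1603]
tool_rot: [-1.57, -0.0, 1.329]
force: [-0.3, 0.2, 0.2]
grip_width: 0.0854
```

```bash
python3 -c "
from h import *
for n in('scene','top'): cv2.imwrite('pics/%s1.png'%n,cams.grab_frame(n)[:,:,::-1])
go([.466,.0495,.062])
a=cv2.imread('pics/scene1.png')[150:350,180:400];b=cv2.imread('pics/top1.png')[70:270,150:370]
cv2.imwrite('pics/v1.png',cv2.resize(np.hstack([a,b]),None,fx=1.8,fy=1.8))"
```

```text
clk 1.87 pos [0.4652 0.0506 0.1604] rot [-1.571 -0.     1.33 ] F [ 0.24 -0.4  -0.36] w 0.0853
mm [-0.9 98.4 -1. ] turn [-0.     0.002  0.   ]
```

View pics/v1.png

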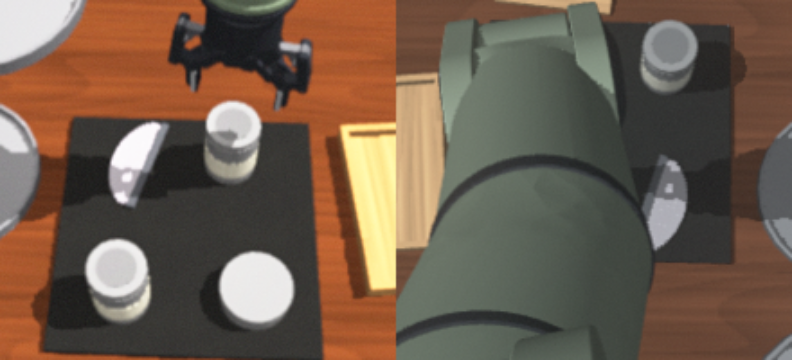

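The open gripper is above and around tin A (scene crop, about (232,140)), with one finger each side. I'm going down to grasp.

Call:
send_rows --series "0 0 0 -1 15 -1 1; 0 0 0 -1 30 -1 1; 0 0 0 -1 45 -1 1; 0 0 0 -1 60 -1 1; 0 0 0 -1 72 -1 1; 0 0 0 -1 84 -1 1; 0 0 0 -1 92 -1 1; 0 0 0 -1 98 -1 1; 0 0 0 -1 98 -1 1; 0 0 0 -1 98 -1 1; 0 0 0 -1 98 -1 0; 0 0 0 -1 98 -1 0; 0 0 0 -1 98 -1 0; 0 0 0 -1 98 -1 0; 0 0 0 -1 98 -1 0; 0 0 0 -1 98 -1 0; 0 0 0 -1 98 -1 0; 0 0 0 -1 98 -1 0; 0 0 0 -1 98 -1 0; 0 0 0 -1 98 -1 0" --force 40

```text
clock: 3.53
position: [0.4667, 0.0485, 0.0632]
tool_rot: [-1.572, -0.001, 1.328]
force: [-1.9, 1.2, 12.8]
grip_width: 0.0634
```

```bash
python3 -c "
from h import *
go([.466,.0495,.162])
cv2.imwrite('pics/s2.png',cams.grab_frame('scene')[100:350,180:400,::-1])"
```

```text
clk 3.53 pos [0.4667 0.0485 0.0632] rot [-1.572e+00 -1.000e-03  1.328e+00] F [-1.88  1.21 12.81] w 0.0634
mm [  0.9 -98.8   0.8] turn [ 0.001 -0.     0.001]
```

View pics/s2.png

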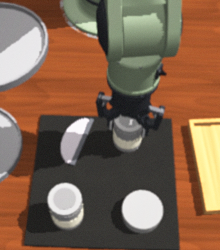

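Gripped at a width of 63.4 mm. The 12.8 N upward force comes from the pads swinging forward as they close. I'm lifting to weigh it.

Call:
send_rows --series "0 0 0 0 -5 0 0; 0 0 0 0 -10 0 0; 0 0 0 0 -20 0 0; 0 0 0 0 -32 0 0; 0 0 0 0 -45 0 0; 0 0 0 0 -58 0 0; 0 0 0 0 -70 0 0; 0 0 0 0 -80 0 0; 0 0 0 0 -80 0 0; 0 0 0 0 -80 0 0; 0 0 0 0 -80 0 0; 0 0 0 0 -80 0 0"

```text
clock: 4.58
position: [0.466, 0.0482, 0.1417]
tool_rot: [-1.57, 0.0, 1.328]
force: [-0.2, -0.2, -3.5]
grip_width: 0.0635
```

```bash
python3 -c "
from h import *
for i in range(6):
  cams.grab_frame('scene') if i<5 else cv2.imwrite('pics/s3.png',cams.grab_frame('scene')[100:350,180:400,::-1]); print(monitor.observe()['force'].round(2))
go([.471,.2739,.16])
go([.4935,-.297,.16])"
```

```text
[-0.31  0.36 -4.1 ]
[-0.51 -0.02 -4.24]
[ 0.86  0.03 -4.02]
[ 0.19 -0.99 -3.53]
[ 0.12  0.2  -4.23]
[-0.25 -0.55 -3.53]
clk 4.88 pos [0.4662 0.0482 0.1421] rot [-1.57   0.     1.328] F [-0.25 -0.55 -3.53] w 0.0635
mm [220.2 -18.   49.6] turn [-0. -0. -0.]
clk 4.88 pos [0.4662 0.0482 0.1421] rot [-1.57   0.     1.328] F [-0.25 -0.55 -3.53] w 0.0635
mm [-328.5  -17.9 -109.5] turn [-0. -0. -0.]
```

View pics/s3.png

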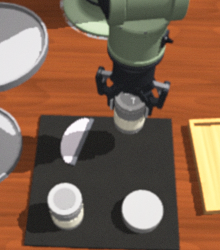

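The wrist reads about -3.8 N, roughly 0.39 kg, so tin A is full and goes in the wood tray, on its near half.

Call:
send_rows --series "0 0 0 8 0 2 0; 0 0 0 22 0 5 0; 0 0 0 40 0 9 0; 0 0 0 60 0 14 0; 0 0 0 80 0 18 0; 0 0 0 100 0 23 0; 0 0 0 120 0 27 0; 0 0 0 140 0 32 0; 0 0 0 160 0 36 0; 0 0 0 180 0 41 0; 0 0 0 198 0 45 0; 0 0 0 212 0 48 0; 0 0 0 220 0 50 0; 0 0 0 220 0 50 0; 0 0 0 220 0 50 0; 0 0 0 220 0 50 0"

```text
clock: 6.22
position: [0.4707, 0.2726, 0.1422]
tool_rot: [-1.571, 0.001, 1.327]
force: [0.4, -0.3, -3.3]
grip_width: 0.0633
```

```bash
python3 -c "
from h import *
a=cams.grab_frame('scene')[:,:,::-1];b=cams.grab_frame('top')[:,:,::-1]
cv2.imwrite('pics/s4.png',np.hstack([cv2.resize(a[130:330,300:500],None,fx=2,fy=2),cv2.resize(b[70:270,70:270],None,fx=2,fy=2)]))
go([.471,.2739,.061])"
```

```text
clk 6.32 pos [0.4709 0.2728 0.1424] rot [-1.571  0.     1.327] F [ 0.61 -0.78 -4.29] w 0.0634
mm [ 1.2 81.4  0.1] turn [ 0.    -0.001 -0.   ]
```

View pics/s4.png

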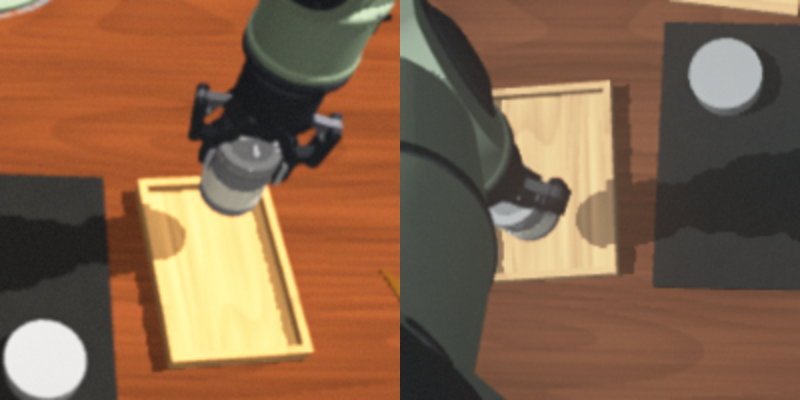

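Tin A hangs upright over the near half of the tray. I'm lowering it, slowing at the end.

Call:
send_rows --series "0 0 0 1 8 0 0; 0 0 0 1 20 0 0; 0 0 0 1 34 0 0; 0 0 0 1 48 0 0; 0 0 0 1 60 0 0; 0 0 0 1 68 0 0; 0 0 0 1 73 0 0; 0 0 0 1 76 0 0; 0 0 0 1 78 0 0; 0 0 0 1 79 0 0; 0 0 0 1 79.5 0 0; 0 0 0 1 80 0 0; 0 0 0 1 80 0 0; 0 0 0 1 80 0 0"

```text
clock: 7.48
position: [0.471, 0.2749, 0.0625]
tool_rot: [-1.571, -0.0, 1.328]
force: [-0.1, 0.5, -3.3]
grip_width: 0.0635
```

Not in contact yet, so I'm creeping down.

Call:
send_rows --series "0 0 0 0 0.5 0 0; 0 0 0 0 1 0 0; 0 0 0 0 1.5 0 0; 0 0 0 0 1.5 0 0; 0 0 0 0 1.5 0 0"

```text
clock: 7.9
position: [0.4709, 0.2749, 0.0613]
tool_rot: [-1.571, -0.0, 1.328]
force: [-3.5, -1.9, 7.8]
grip_width: 0.0635
```

Contact at TCP z 0.061 with +7.8 N. I'm releasing and going up.

Call:
send_rows --series "0 0 0 0 0 0 0.8; 0 0 0 0 0 0 0.9; 0 0 0 0 0 0 1; 0 0 0 0 0 0 1; 0 0 0 0 0 0 1; 0 0 0 0 0 0 1; 0 0 0 0 -10 0 1; 0 0 0 0 -25 0 1; 0 0 0 0 -40 0 1; 0 0 0 0 -60 0 1; 0 0 0 0 -80 0 1; 0 0 0 0 -100 0 1; 0 0 0 0 -100 0 1"

```text
clock: 8.98
position: [0.4722, 0.2755, 0.1649]
tool_rot: [-1.574, -0.004, 1.328]
force: [-0.3, 0.3, 0.6]
grip_width: 0.0857
```

```bash
python3 -c "
from h import *
go([.645,-.072,.16])"
```

```text
clk 8.98 pos [0.4722 0.2755 0.1649] rot [-1.574 -0.004  1.328] F [-0.33  0.34  0.6 ] w 0.0857
mm [-295.7    4.6 -251.4] turn [ 0.003 -0.     0.004]
```

Call:
send_rows --series "0 0 0 -15 0 -13 1; 0 0 0 -38 0 -32 1; 0 0 0 -62 0 -53 1; 0 0 0 -86 0 -73 1; 0 0 0 -110 0 -93 1; 0 0 0 -134 0 -114 1; 0 0 0 -158 0 -134 1; 0 0 0 -182 0 -155 1; 0 0 0 -206 0 -175 1; 0 0 0 -230 0 -196 1; 0 0 0 -254 0 -216 1; 0 0 0 -275 0 -234 1; 0 0 0 -290 0 -247 1; 0 0 0 -296 0 -252 1; 0 0 0 -296 0 -252 1; 0 0 0 -296 0 -252 1; 0 0 0 -296 0 -252 1"

```text
clock: 10.4
position: [0.6439, -0.0714, 0.1609]
tool_rot: [-1.57, -0.001, 1.329]
force: [0.5, 0.5, -0.8]
grip_width: 0.0854
```

```bash
python3 -c "
from h import *
a=cams.grab_frame('scene')[:,:,::-1]
cv2.imwrite('pics/s5.png',cv2.resize(a[150:400,180:480],None,fx=2,fy=2))
go([.645,-.072,.062])"
```

```text
clk 10.45 pos [ 0.644  -0.0714  0.1609] rot [-1.57e+00 -1.00e-03  1.33e+00] F [-0.57 -0.48 -0.23] w 0.0852
mm [-0.4 98.9 -1.1] turn [-0.     0.002  0.001]
```

View pics/s5.png

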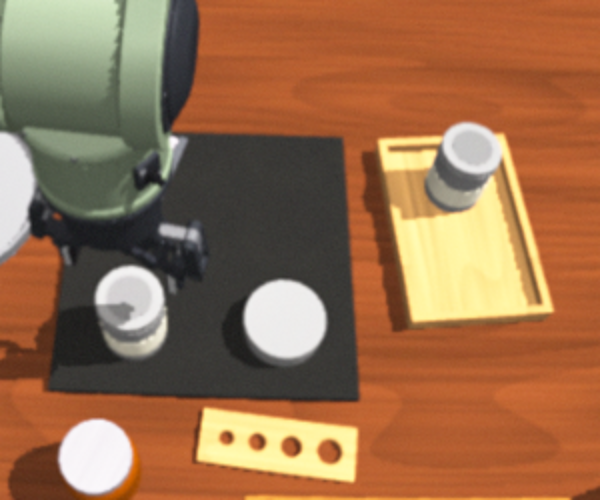

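Tin A stands upright inside the tray, at crop (463,165), and the gripper is above tin B at crop (132,310). I'm grasping B.

Call:
send_rows --series "0 0 0 -0.5 15 -1 1; 0 0 0 -0.5 30 -1 1; 0 0 0 -0.5 45 -1 1; 0 0 0 -0.5 60 -1 1; 0 0 0 -0.5 72 -1 1; 0 0 0 -0.5 84 -1 1; 0 0 0 -0.5 92 -1 1; 0 0 0 -0.5 98 -1 1; 0 0 0 -0.5 98 -1 1; 0 0 0 -0.5 98 -1 0; 0 0 0 -0.5 98 -1 0; 0 0 0 -0.5 98 -1 0; 0 0 0 -0.5 98 -1 0; 0 0 0 -0.5 98 -1 0; 0 0 0 -0.5 98 -1 0; 0 0 0 -0.5 98 -1 0; 0 0 0 -0.5 98 -1 0; 0 0 0 -0.5 98 -1 0; 0 0 0 -0.5 98 -1 0; 0 0 0 -0.5 98 -1 0" --force 40

```text
clock: 12.12
position: [0.6458, -0.0739, 0.0638]
tool_rot: [-1.572, -0.0, 1.328]
force: [-1.0, -0.1, 8.0]
grip_width: 0.0639
```

Call:
send_rows --series "0 0 0 0 -5 0 0; 0 0 0 0 -10 0 0; 0 0 0 0 -20 0 0; 0 0 0 0 -32 0 0; 0 0 0 0 -45 0 0; 0 0 0 0 -58 0 0; 0 0 0 0 -70 0 0; 0 0 0 0 -80 0 0; 0 0 0 0 -80 0 0; 0 0 0 0 -80 0 0; 0 0 0 0 -80 0 0; 0 0 0 0 -80 0 0"

```text
clock: 13.12
position: [0.6448, -0.0737, 0.142]
tool_rot: [-1.57, 0.0, 1.328]
force: [0.7, -0.1, -0.8]
grip_width: 0.0637
```

```bash
python3 -c "
from h import *
for i in range(6):
  a=cams.grab_frame('scene'); print(monitor.observe()['force'].round(2))
cv2.imwrite('pics/s6.png',cv2.resize(a[150:400,180:480,::-1],None,fx=2,fy=2))
go([.561,.282,.16])
go([.4935,-.297,.16])"
```

```text
[-0.01 -0.32 -0.84]
[-0.15  0.02 -0.82]
[ 0.52  0.27 -0.68]
[-0.14  1.17 -1.32]
[-0.13 -0.48 -0.13]
[ 0.83  0.79 -1.43]
clk 13.42 pos [ 0.6451 -0.0738  0.1426] rot [-1.57   0.     1.328] F [ 0.83  0.79 -1.43] w 0.0635
mm [325.1 -17.4 167.2] turn [-0. -0. -0.]
clk 13.42 pos [ 0.6451 -0.0738  0.1426] rot [-1.57   0.     1.328] F [ 0.83  0.79 -1.43] w 0.0635
mm [-253.1  -17.4   93.5] turn [-0. -0. -0.]
```

View pics/s6.png

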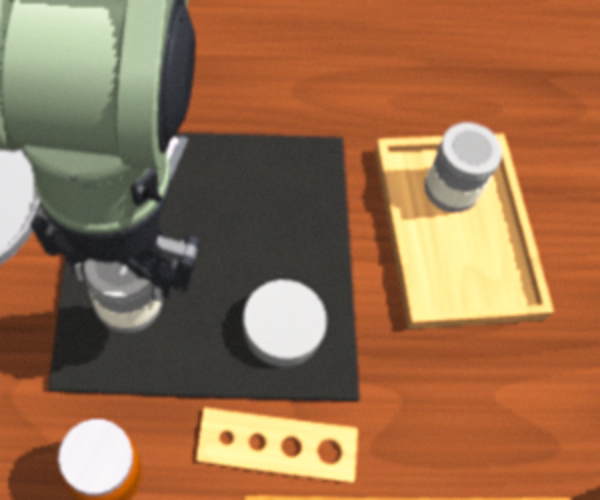

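Tin B is off the board and reads about -0.85 N on average, roughly 0.09 kg, so it is empty and goes in the centre of the small pan.

Call:
send_rows --series "0 0 0 -8 0 3 0; 0 0 0 -24 0 9 0; 0 0 0 -44 0 16 0; 0 0 0 -66 0 24 0; 0 0 0 -88 0 32 0; 0 0 0 -110 0 41 0; 0 0 0 -132 0 49 0; 0 0 0 -154 0 57 0; 0 0 0 -176 0 65 0; 0 0 0 -198 0 73 0; 0 0 0 -220 0 81 0; 0 0 0 -238 0 88 0; 0 0 0 -249 0 92 0; 0 0 0 -253 0 93 0; 0 0 0 -253 0 93 0; 0 0 0 -253 0 93 0; 0 0 0 -253 0 93 0"

```text
clock: 14.83
position: [0.4948, -0.2959, 0.1428]
tool_rot: [-1.571, -0.001, 1.329]
force: [0.6, 0.1, -0.9]
grip_width: 0.0636
```

```bash
python3 -c "
from h import *
a=cams.grab_frame('scene')[:,:,::-1]
cv2.imwrite('pics/s7.png',cv2.resize(a[100:330,60:360],None,fx=2,fy=2))
go([.4935,-.297,.061])"
```

```text
clk 14.88 pos [ 0.4947 -0.296   0.1427] rot [-1.571 -0.     1.33 ] F [ 0.19 -0.23 -1.75] w 0.0639
mm [-1.3 81.7  0.9] turn [0.    0.002 0.   ]
```

View pics/s7.png

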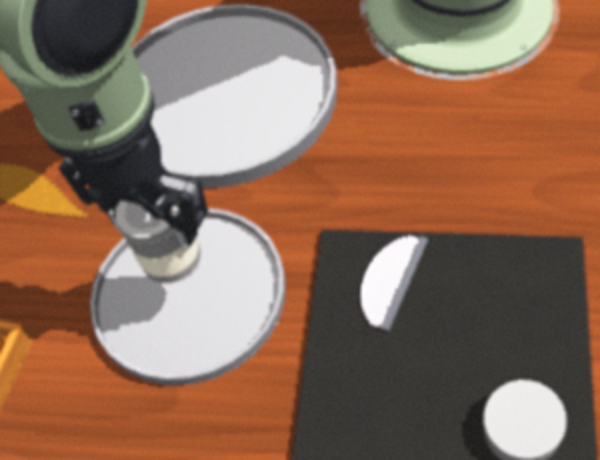

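Tin B is over the small pan. I'm lowering it.

Call:
send_rows --series "0 0 0 -1 8 0 0; 0 0 0 -1 20 0 0; 0 0 0 -1 34 0 0; 0 0 0 -1 48 0 0; 0 0 0 -1 60 0 0; 0 0 0 -1 68 0 0; 0 0 0 -1 73 0 0; 0 0 0 -1 76 0 0; 0 0 0 -1 78 0 0; 0 0 0 -1 79 0 0; 0 0 0 -1 79.5 0 0; 0 0 0 -1 80 0 0; 0 0 0 -1 80 0 0; 0 0 0 -1 80 0 0"

```text
clock: 16.05
position: [0.4939, -0.2981, 0.0631]
tool_rot: [-1.571, 0.0, 1.328]
force: [1.1, 0.6, -0.4]
grip_width: 0.0636
```

Call:
send_rows --series "0 0 0 0 0.5 0 0; 0 0 0 0 1 0 0; 0 0 0 0 1 0 0; 0 0 0 0 1 0 0"

```text
clock: 16.38
position: [0.4939, -0.298, 0.0618]
tool_rot: [-1.571, 0.0, 1.328]
force: [0.3, -0.7, -0.2]
grip_width: 0.0638
```

Call:
send_rows --series "0 0 0 0 0.5 0 0; 0 0 0 0 1 0 0; 0 0 0 0 1 0 0; 0 0 0 0 1 0 0"

```text
clock: 16.72
position: [0.4939, -0.298, 0.0617]
tool_rot: [-1.571, -0.0, 1.328]
force: [-5.1, 3.6, 20.3]
grip_width: 0.0636
```

In contact at +20 N. I'm easing back slightly, then releasing.

Call:
send_rows --series "0 0 0 0 -0.5 0 0; 0 0 0 0 -0.7 0 0; 0 0 0 0 -0.7 0 0.8; 0 0 0 0 -0.7 0 0.9; 0 0 0 0 -0.7 0 1; 0 0 0 0 -0.7 0 1; 0 0 0 0 -0.7 0 1; 0 0 0 0 -0.7 0 1; 0 0 0 0 -10 0 1; 0 0 0 0 -25 0 1; 0 0 0 0 -40 0 1; 0 0 0 0 -60 0 1; 0 0 0 0 -80 0 1; 0 0 0 0 -100 0 1; 0 0 0 0 -130 0 1; 0 0 0 0 -160 0 1; 0 0 0 0 -160 0 1; 0 0 0 0 -160 0 1"

```text
clock: 18.22
position: [0.4944, -0.2983, 0.2229]
tool_rot: [-1.574, 0.001, 1.328]
force: [-1.4, -0.9, -0.4]
grip_width: 0.0851
```

Call:
send_rows --series "0 0 0 20 0 0 1; 0 0 0 50 0 0 1; 0 0 0 80 0 0 1; 0 0 0 110 0 0 1; 0 0 0 140 0 0 1; 0 0 0 170 0 0 1; 0 0 0 200 0 0 1; 0 0 0 220 0 0 1; 0 0 0 230 0 0 1; 0 0 0 230 0 0 1; 0 0 0 230 0 0 1"

```text
clock: 19.13
position: [0.5487, -0.0752, 0.2203]
tool_rot: [-1.57, 0.001, 1.328]
force: [-0.1, -0.3, 0.1]
grip_width: 0.0856
```

```bash
python3 -c "
from h import *
a=cams.grab_frame('scene')[:,:,::-1];b=cams.grab_frame('top')[:,:,::-1]
cv2.imwrite('pics/s8.png',np.vstack([cv2.resize(a[150:350,80:500],None,fx=1.5,fy=1.5),cv2.resize(b[70:250,80:500],None,fx=1.5,fy=1.5)]))
s=monitor.observe();print(s['clock'],s['position'],abs(s['qd']).max(),s['force'])"
```

```text
19.2333 [ 0.54866311 -0.07625032  0.22058328] 0.006521279778066545 [ 0.24059074 -0.6514525  -0.0351346 ]
```

View pics/s8.png

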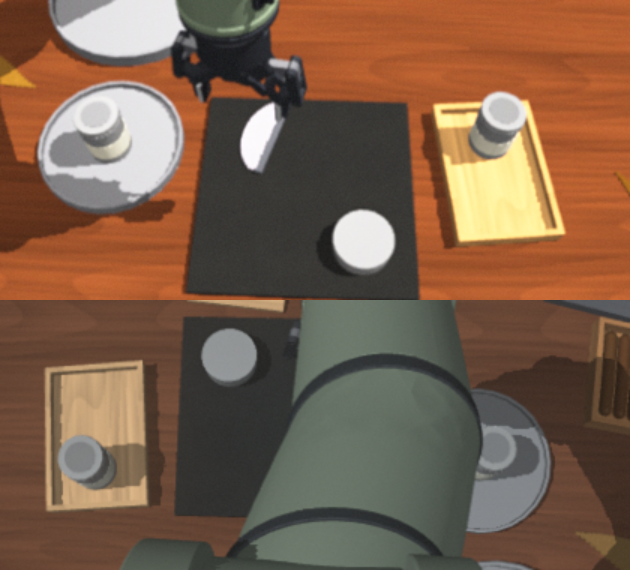

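Both tins stand upright: A in the wood tray (scene crop (495,125)) and B near the centre of the small pan (scene crop (104,130)). The gripper is clear of everything, so I'm handing in.

```bash
python3 -c "
from workcell import bot
print(bot.job_done())"
```

```text
the job is handed in; nothing more can be done
None
```

I lifted and weighed both tins and set each down upright where it belongs, then handed the job in at about 19 s.

- **Tin A:** the wrist read about -3.8 N, roughly 0.39 kg, so it is full. It stands in the near half of the wooden tray.
- **Tin B:** the wrist read about -0.85 N on average (noise about ±0.5 N), roughly 0.09 kg, so it is empty. It stands near the centre of the smaller round pan.

The last pictures from both cameras show both tins standing in their containers, the scene view showing them upright. The gripper was open and clear at z 0.22, with almost no force on it.

No check failed. Two things were less than exact:
- **Camera agreement:** the two cameras differed by about 4 to 7 mm on the tins and up to about 15 mm on the pan centre. I settled the pan position with an overlay, and the containers had ample room.
- **Set-down force:** tin B touched down at about 20 N. I eased back slightly before releasing it.

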